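Turn the slide indexer back one notch

ROBOT

A 6-joint arm with a two-finger parallel gripper is mounted at the origin on the work surface. World frame = base frame: x ahead of the robot, y to its left, z up, the work surface at z = 0. Lengths are in mm, angles in rad, forces in N, time in s.
With the tool pointing down it reaches from about 275 to 725 mm from the base axis. Payload 5.6 kg.
Tool frame: the origin (TCP) lies at the very end of the fingers, on their centre line; the grasp point (between the pads) lies 19 mm behind it; z points along the fingers, y is the line along which they close (so a half turn about z gives the same grasp; the last joint's range is limited). The gripper opens to 85 mm and grips with 20 to 120 N. Pads are 22 mm wide; open, the fingers measure 114 mm over their backs; the gripper's body (76 mm by 85 mm) begins 54 mm behind the grasp point. The pads swing forward as they close: fully open they stand 13 mm farther back than shut.
Start: joints at [1.599, 0.255, 0.108, 0, -1.424, -0.285], TCP at [139.665, 531.965, 231.283] pointing down, gripper open.
Joint ranges: [-2.95, 2.95], [-1.21, 1.97], [-1.09, 1.5], [-2.87, 1.71], [-2.94, -0.07], [-3.05, 3.05]. Speed limits (rad/s): [2.57, 2.57, 3.14, 3.14, 3.14, 3.14].

INTERFACE

Orientations are given as a rotation vector (axis times angle).
In Python, from rig import get_obs, capture, finish_job gives the robot as it stands. The module is installed in compiled form; this text tells all that it offers.
- The arm moves only by the tool jog_arm, never from a script. Its arguments are lists of equal length, an entry for each row: "translation": the shift along the tool's x, y, z as a fraction of full scale, a list of three; "spin": the turn about the tool's z as a fraction of full scale. In form: {"translation": [[x, y, z], ...], "spin": [spin, ...]}. A call has 1 to 5 rows; each row is the pose to reach, as a shift and turn from the pose commanded when the call began, along the tool's axes at that moment; what a row does not reach only later rows make up. Full scale, the value 1, is 1 m for a shift and 30 degrees for a turn. A row lasts 1/12 s, in which the tool goes at most 41.7 mm and 7.16 degrees, less where a joint would pass 70% of its speed; a pose out of reach is approached as far as the arm can. A call with a number of a shift or a turn outside -1 to 1 is refused whole. A call with a gripper value outside its range is refused whole. "hand" is the opening, from -1 (shut) to 1 (fully open), set as the call begins (left out, the last holds). The fingers move at their own pace and stop on an object; "squeeze" is the grip in N (left out, the last holds). Time passes only in rows, so rows that repeat a pose let the fingers close. It gives the time, the measured TCP pose, the force, the opening and the grip force at its end, in the units of the state.
- get_obs(): the state, without advancing time (a new reading comes with each control period).
- capture(name): name is "side" or "top" or "wrist"; returns a dict with "color" (420x560x3 uint8, blue, green, red), "depth" (420x560 float32, mm along the optical axis (not along the pixel's ray), 0 where there is no reading), "mtx" (3x3 intrinsics, pixels), "origin" and "attitude" of the camera in the world; the wrist camera has in their place "hand_eye" (4x4, takes a point from camera to tool coordinates, whose origin is the TCP and whose axes are the flange's). Camera axes: x right, y down, z forward; pixel columns grow to the right and rows downward; lengths in mm; the calibration is good to about 2 mm. A picture is of the moment at which its call begins: read the wrist's pose just before it.
- finish_job(): hands the job in; it is judged then, once.
The state is a dict: "t": time; "qpos": joint angles; "qd": joint speeds; "joint_torque": joint torques, N m; "ee_pos": TCP position; "ee_rot": TCP orientation; "wrist_force": force on the tool from outside, world axes, zero at the start; "wrist_torque": the same for the moment, N m; "grip_width": finger opening in mm; "gripper_force": force on a finger pad.
Only numpy, scipy, OpenCV 4.12 (cv2) and the standard library are available. Lean on these libraries where they do the work, as an engineer would, in place of code of your own. Each camera call takes 0.05 s, during which the arm holds its last target. There are 200 camera calls.

TASK

The slide indexer has been fed one place too far. With a fingertip, lift its pawl by the red tab and flip it over so that it stays open, push the wheel backward (counter-clockwise seen from above) by one notch against one of its blue posts, then tip the pawl back so that its nose drops fully into the new notch. Only push lightly with the fingers, pinch or lift nothing, and leave everything else on the bench where it is.

Things in the scene. Friction and masses are not known exactly. Their poses are not given: they have to be found in the camera images.
- indexer: Fixed base of the slide indexer: grey round foot (248 mm across, 22 mm high) with a 62 mm wide tongue along its own +x (to 202 mm) that carries the pawl between two small aluminium cheeks (to 76 mm above the bench). Origin: underside of the foot, on the wheel's axis. x points from the axis to the pawl, z up. Its place and turn vary.
- wheel_axis (a point): On the wheel's upright axis, at its top face (42 mm above the bench); axes as the indexer's. White flat wheel, 232 mm across; ring of 12 grey ratchet teeth (30 degrees apart), 9 mm high, 98 to 116 mm from the axis; four slides in white clips (4 mm high), four blue posts, a steel hub (16 mm high).
- wheel (a joint): Turn of the wheel, rad; grows BACKWARD (counter-clockwise from above). Starts between -0.14 and -0.02; a tooth's steep face on the pawl stops it at 0. A notch is 0.524: one back, the pawl drops home at 0.36 to 0.52 (middle 0.44). Needs 1 to 2 N at a post, stays where left. Forward, ramps lift the pawl.
- pawl (a joint): Turn of the pawl on its level hinge, rad: 0 = down, nose fully home in a notch; grows as it is lifted; 1.4 = open, at its stop. Only its weight holds it (below 1 N at the tab): let go below about 0.7 it falls shut, above about 0.8 it falls open and stays. The nose clears the teeth above 0.2.
- pawl_hinge (a point): Middle of the pawl's hinge pin (along the indexer's y), 68 mm above the bench, 155 mm from the wheel's axis; axes as the indexer's. The pawl is an L: steel arm (56 long, 14 wide, 8 mm thick), level from the pin towards the wheel when down, with an 8 mm wide nose below its end; and a red tab upright over the pin.
- tab_top (a point): Middle of the top edge of the pawl's red tab (24 mm wide along y, 6 mm thick), 56 mm from the pin. Moves with the pawl: straight above the pin when down; leaning away from the wheel and nearly level when open, the steel arm then nearly upright over the pin (its end 55 mm above it).
- nose (a point): Middle of the underside of the pawl's nose, 48 mm along the arm from the pin and 25 mm below the arm's middle; moves with the pawl.
- post0 (a point): Top of blue post 0 of the wheel (upright, 14 mm across, 48 mm tall above the wheel's top face, top 90 mm above the bench), 78 mm from the wheel's axis; turns with the wheel. At wheel value 0 it stands at 45 degrees counter-clockwise from the indexer's +x.
- post1 (a point): Top of blue post 1 of the wheel (upright, 14 mm across, 48 mm tall above the wheel's top face, top 90 mm above the bench), 78 mm from the wheel's axis; turns with the wheel. At wheel value 0 it stands at 135 degrees counter-clockwise from the indexer's +x.
- post2 (a point): Top of blue post 2 of the wheel (upright, 14 mm across, 48 mm tall above the wheel's top face, top 90 mm above the bench), 78 mm from the wheel's axis; turns with the wheel. At wheel value 0 it stands at 225 degrees counter-clockwise from the indexer's +x.
- post3 (a point): Top of blue post 3 of the wheel (upright, 14 mm across, 48 mm tall above the wheel's top face, top 90 mm above the bench), 78 mm from the wheel's axis; turns with the wheel. At wheel value 0 it stands at 315 degrees counter-clockwise from the indexer's +x.
- specimen_pot: Small clear specimen pot with a red cap, 56 mm across, 62 mm tall, loose beside the pawl. Origin: centre of its underside. To be left alone.
- stain_bottle: Amber stain bottle with a black cap, 40 mm across, 85 mm tall, loose beside the pawl. Origin: centre of its underside. To be left alone.
- bar_a: Bright steel bar 100 x 25 x 22 mm, lying loose beside the wheel. Origin: centre of its underside. To be left alone.
- bar_b: Bright steel bar 100 x 25 x 22 mm, lying loose on the side of the wheel away from the pawl. Origin: centre of its underside. To be left alone.
- marker: Black and blue marker pen, 140 mm long along x, 13 mm thick, lying loose. Origin: centre of its underside. To be left alone.
- slide_tray: White slide tray 110 x 150 x 21 mm with glass slides, loose. Origin: centre of its underside. To be left alone.

How it is judged:
By the outcome, as a careful person would: the job done as asked, in the order asked, and still so for the second after the job is handed in, with the robot touching nothing.
It also fails if it takes over 54 s, if anything falls off the work surface, if the arm or the gripper's body presses on something with over 40 N, if the wrist force passes 120 N, or if a joint passes its speed limit or range.

## Working session

There is one attempt and no reset: what is moved stays moved. The work goes in short steps, Python scripts to look and compute and a tool call to move; the robot and the scene stay as the last step left them, time stands still between calls to the robot, and variables do not carry over. Pictures are saved under pics/ and viewed, at most 13 in all, crops included, and the job is handed in when it is done.

Besides the shell and the picture viewer there is one more tool, called after "Emit:" by a JSON object that holds its "op" and its "data", one argument or row to a line. jog_arm: Moves the arm, as the interface text tells. Shift numbers are shares of 1 m and turn numbers shares of 30 degrees, none past 1 either way. Its arguments: {"type":"object","properties":{"translation":{"type":"array","items":{"type":"array","items":{"type":"number","minimum":-1,"maximum":1}}},"spin":{"type":"array","items":{"type":"number","minimum":-1,"maximum":1}},"hand":{"type":"number"},"squeeze":{"type":"number"}},"required":["translation","spin"]}

```bash
mkdir -p pics
cat > h.py <<'E'
import numpy as np, cv2
from rig import get_obs, capture, finish_job
from scipy.spatial.transform import Rotation as R
def att(c):
    a=np.array(c["attitude"]); return a if a.shape==(3,3) else R.from_rotvec(a).as_matrix() if a.size==3 else R.from_quat(a).as_matrix()
def cloud(c):
    d=c["depth"]; K=np.array(c["mtx"]); v,u=np.indices(d.shape)
    p=np.stack([(u-K[0,2])/K[0,0]*d,(v-K[1,2])/K[1,1]*d,d],-1)
    return p@att(c).T+np.array(c["origin"])
E
python3 - <<'E'
from h import *
o=get_obs(); print({k:np.round(v,3) for k,v in o.items()})
for n in("top","side"):
    c=capture(n); print(n,np.round(c["origin"],1),c["attitude"],c["mtx"])
    cv2.imwrite(f"pics/{n}0.png",c["color"]); np.savez(n+"0.npz",**c)
E
```

```text
{'t': np.float64(0.0), 'qpos': array([ 1.599,  0.256,  0.107, -0.   , -1.424, -0.285]), 'qd': array([-0.   ,  0.   , -0.   ,  0.001, -0.   , -0.   ]), 'joint_torque': array([ 0.0000e+00, -3.8664e+01,  2.3795e+01,  5.3650e+00, -6.0000e-03,
       -0.0000e+00]), 'ee_pos': array([139.499, 531.483, 230.388]), 'ee_rot': array([ 3.114, -0.402, -0.   ]), 'wrist_force': array([-0.691, -0.212,  0.073]), 'wrist_torque': array([0.034, 0.012, 0.003]), 'gripper_force': np.float64(0.0), 'grip_width': np.float64(85.363)}
top [ 384.9    4.9 1283.7] [-2.16500106  2.1173423  -0.13786751] [[449.5672563    0.         286.21659347]
 [  0.         449.5672563  210.51546622]
 [  0.           0.           1.        ]]
side [ 107.9 -789.2  922.4] [-2.23742777  0.5784532  -0.27854842] [[468.02125472   0.         278.38996106]
 [  0.         468.02125472 210.62755236]
 [  0.           0.           1.        ]]
```

View pics/top0.png

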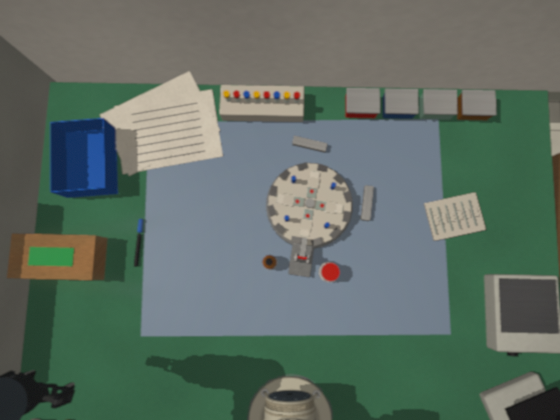

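View pics/side0.png

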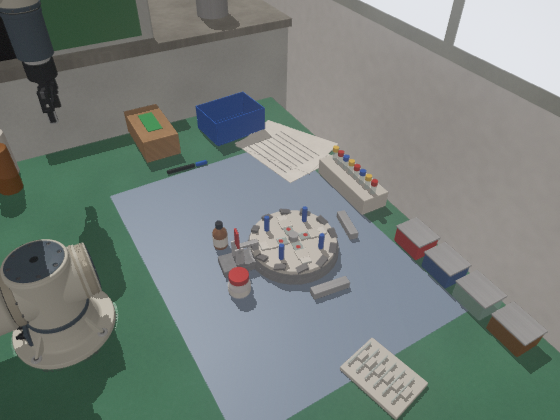

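The top view shows the wheel centre near (310,205), blue posts at (293,179), (333,186), (287,218) and (326,225). The pawl and red tab are at about (303,257), with the bottle at (270,262) and the pot at (331,272). The side view shows the tab upright at (237,237).

Run:
```python
from h import *
for n in("top","side"):
    c=dict(np.load(n+"0.npz")); P=cloud(c); hsv=cv2.cvtColor(c["color"],cv2.COLOR_BGR2HSV)
    H,S,V=[hsv[...,i].astype(int) for i in range(3)]
    near=(P[...,0]>200)&(P[...,0]<600)&(abs(P[...,1]+20)<220)
    for nm,m in (("blue",near&(H>108)&(H<130)&(S>130)&(P[...,2]>50)),("red",near&((H<8)|(H>172))&(S>150)&(P[...,2]>30)),("dark",near&(V<60)&(P[...,2]>50))):
        k,l,st,ce=cv2.connectedComponentsWithStats(m.astype(np.uint8),connectivity=8)
        for i in range(1,k):
            if st[i,4]>3:
                q=P[l==i]; print(n,nm,st[i,4],ce[i].round(1),"med",np.median(q,0).round(1),"min",q.min(0).round(0),"max",q.max(0).round(0), "top",np.median(q[q[:,2]>q[:,2].max()-8],0).round(1))
    # wheel circle: top-face points
    m=near&(abs(P[...,2]-42)<5)&(S<60)
    q=P[m][:,:2].astype(np.float32)
    print(n,"wheel",cv2.minEnclosingCircle(q), len(q))
c=dict(np.load("side0.npz"));cv2.imwrite("pics/s1.png",cv2.resize(c["color"][190:310,190:360],None,fx=4.5,fy=4.5,interpolation=2))
```

```text
top blue 10 [286.2 217.5] med [536.7  23.3  90.1] min [533.  21.  85.] max [542.  26.  92.] top [536.7  23.3  90.1]
top blue 11 [326.5 224.8] med [519.1 -86.3  88.8] min [516. -89.  79.] max [524. -81.  94.] top [519.1 -86.3  90.6]
top red 5 [321.6 205.2] med [580.1 -75.1  41.8] min [576. -76.  40.] max [583. -73.  50.] top [578.8 -74.   42.1]
top red 4 [307.5 215.5] med [549.5 -35.6  44.9] min [548. -37.  41.] max [551. -34.  48.] top [549.5 -35.6  44.9]
top red 19 [301.6 257.5] med [428.9 -18.1 122. ] min [385. -28.  88.] max [ 434.    5. 1284.] top [ 384.9    4.9 1283.7]
top red 239 [330.1 271.5] med [395.7 -98.1  60.8] min [ 374. -120.   54.] max [ 420.    5. 1284.] top [ 384.9    4.9 1283.7]
top dark 28 [268.8 261.4] med [420.   65.9  84. ] min [412.  60.  78.] max [426.  74.  89.] top [420.1  65.9  84.5]
top wheel ((508.372802734375, -34.63700866699219), 151.32049560546875) 2535
side blue 11 [266.4 217.1] med [538.2  19.2  89.4] min [534.  12.  88.] max [543.  24.  92.] top [538.2  19.2  89.4]
side blue 12 [280.8 245.3] med [520.4 -89.6  90.2] min [517. -98.  86.] max [525. -86.  93.] top [520.4 -89.6  90.2]
side red 28 [242.  272.6] med [ 406.3 -101.9   61.8] min [ 397. -110.   58.] max [417. -91.  65.] top [ 406.3 -101.9   61.8]
side red 7 [244.9 277.3] med [ 407.1 -117.4   61.9] min [ 398. -125.   59.] max [ 412. -113.   64.] top [ 407.1 -117.4   61.9]
side dark 17 [218.5 226.6] med [417.3  56.7  77.6] min [411.  54.  73.] max [424.  61.  86.] top [417.4  55.8  80.5]
side wheel ((500.33074951171875, -43.491851806640625), 152.4158935546875) 2139
```

View pics/s1.png

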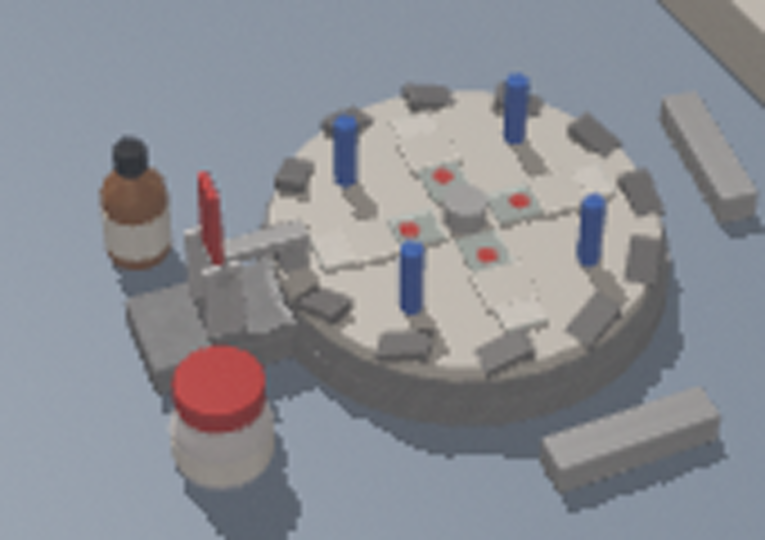

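Emit:
{"op": "jog_arm", "data": {
  "translation": [
    [0.028,0.0286,0],
    [0.056,0.057,0],
    [0.084,0.086,0],
    [0.112,0.114,0],
    [0.14,0.143,0]
  ],
  "spin": [0,0,0,0,0],
  "hand": -1
}}

```text
t: 0.52
ee_pos: [239.1, 356.2, 230.9]
ee_rot: [3.115, -0.401, -0.0]
wrist_force: [1.2, 0.3, 0.6]
grip_width: 25.6
gripper_force: 0.0
```

Emit:
{"op": "jog_arm", "data": {
  "translation": [
    [0.028,0.0286,0],
    [0.056,0.057,0],
    [0.084,0.086,0],
    [0.112,0.114,0],
    [0.14,0.143,0]
  ],
  "spin": [0,0,0,0,0]
}}

```text
t: 0.93
ee_pos: [338.0, 182.3, 231.2]
ee_rot: [-3.116, 0.401, 0.0]
wrist_force: [0.9, 0.6, 0.0]
grip_width: -0.3
gripper_force: 0.0
```

Emit:
{"op": "jog_arm", "data": {
  "translation": [
    [0.028,0.0286,0],
    [0.056,0.057,0],
    [0.084,0.086,0],
    [0.112,0.114,0],
    [0.12,0.122,0]
  ],
  "spin": [0,0,0,0,-0.2]
}}

```text
t: 1.35
ee_pos: [424.0, 31.8, 230.8]
ee_rot: [3.131, -0.245, -0.001]
wrist_force: [0.3, -0.1, -0.6]
grip_width: -0.2
gripper_force: 0.0
```

```bash
cat >> h.py <<'E'
def wrist(name):
    o=get_obs(); c=capture("wrist"); T=np.eye(4); T[:3,:3]=R.from_rotvec(o["ee_rot"]).as_matrix(); T[:3,3]=o["ee_pos"]
    W=T@np.array(c["hand_eye"]); c["attitude"]=W[:3,:3]; c["origin"]=W[:3,3]; cv2.imwrite(f"pics/{name}.png",c["color"]); return c,cloud(c)
def blobs(c,P,amin=30):
    hsv=cv2.cvtColor(c["color"],cv2.COLOR_BGR2HSV); H,S,V=[hsv[...,i].astype(int) for i in range(3)]
    for nm,m in (("blue",(H>108)&(H<130)&(S>130)&(P[...,2]>30)),("red",((H<8)|(H>172))&(S>150)&(P[...,2]>30))):
        k,l,st,ce=cv2.connectedComponentsWithStats(m.astype(np.uint8),connectivity=8)
        for i in range(1,k):
            if st[i,4]>amin:
                q=P[l==i]; z=np.percentile(q[:,2],97); t=q[abs(q[:,2]-z)<4]
                print(nm,st[i,4],ce[i].round(),"top",t.mean(0).round(1),"min",t.min(0).round(),"max",t.max(0).round())
E
python3 - <<'E'
from h import *
o=get_obs(); print(o["t"],o["ee_pos"],o["ee_rot"],o["grip_width"],o["wrist_force"])
c,P=wrist("w0"); blobs(c,P)
E
```

```text
1.35 [424.03367391  31.81017501 230.81214466] [ 3.13051663e+00 -2.45068360e-01 -1.23994365e-03] -0.24957179502386828 [ 0.25676433 -0.05713392 -0.55324825]
blue 607 [424.  36.] top [521.3 -87.8  89.7] min [515. -95.  87.] max [527. -82.  92.]
blue 365 [274.  37.] top [537.7  20.2  89.8] min [532.  14.  88.] max [544.  26.  92.]
red 166 [345.  14.] top [550.  -37.4  45.9] min [545. -43.  44.] max [555. -32.  48.]
red 2657 [439. 192.] top [397.8 -99.7  61.9] min [ 373. -125.   59.] max [422. -75.  64.]
red 637 [355. 179.] top [431.7 -22.2 123.8] min [427. -34. 121.] max [436. -11. 126.]
```

View pics/w0.png

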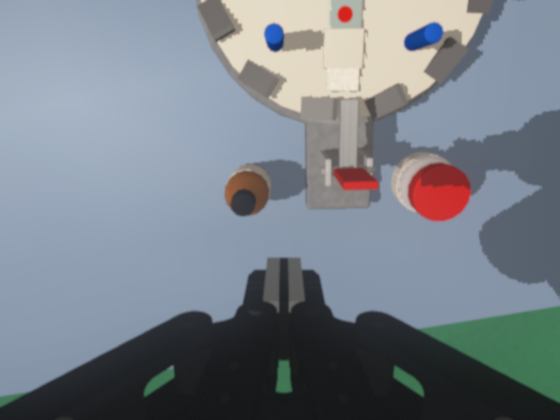

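The wrist view shows the tab at (355,179), upright and lined up with the tool. The arm is at (348,130), the posts are at (274,37) and (424,36), and the sizes check out. Next I bring the shut fingertips down on the wheel side of the tab.

Emit:
{"op": "jog_arm", "data": {
  "translation": [
    [0.022,0.026,0],
    [0.043,0.052,0],
    [0.043,0.052,0.04],
    [0.043,0.052,0.075],
    [0.043,0.052,0.1]
  ],
  "spin": [0,0,0,0,0]
}}

```text
t: 1.82
ee_pos: [455.9, -22.5, 128.2]
ee_rot: [-3.132, 0.243, 0.006]
wrist_force: [-0.2, 1.3, -0.3]
grip_width: -0.2
gripper_force: 0.0
```

Emit:
{"op": "jog_arm", "data": {
  "translation": [
    [0,0,0.018],
    [0,0,0.036],
    [0,0,0.036]
  ],
  "spin": [0,0,0]
}}

```text
t: 2.07
ee_pos: [454.5, -22.2, 91.6]
ee_rot: [3.131, -0.241, -0.012]
wrist_force: [-0.3, 0.7, 0.0]
grip_width: -0.1
gripper_force: 0.0
```

Run:
```python
from h import *
c,P=wrist("w1"); blobs(c,P); print(get_obs()["wrist_force"])
```

```text
blue 1943 [421.  86.] top [521.8 -87.9  89.8] min [515. -95.  87.] max [528. -82.  92.]
blue 1870 [147.  86.] top [538.3  19.3  89.7] min [532.  13.  87.] max [545.  26.  92.]
red 518 [283.  41.] top [550.  -37.3  45.9] min [544. -43.  44.] max [556. -32.  48.]
red 5211 [448. 313.] top [ 403.5 -103.4   61.8] min [ 377. -124.   59.] max [422. -77.  64.]
red 377 [283. 374.] top [446.3 -20.7 138.3] min [444. -23. 136.] max [451. -18. 143.]
[0.59722433 0.21777527 0.34934868]
```

View pics/w1.png

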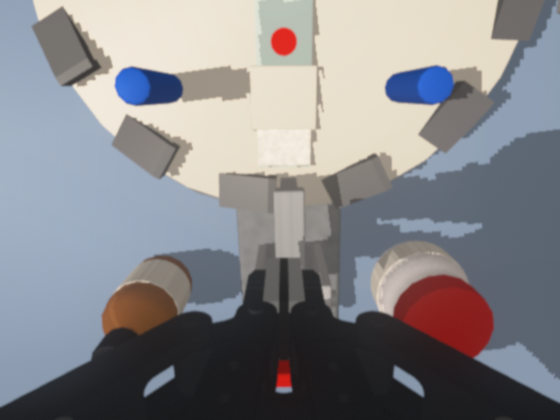

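Emit:
{"op": "jog_arm", "data": {
  "translation": [
    [-0.006,0,0],
    [-0.011,0,0],
    [-0.016,0,0],
    [-0.02,0,0],
    [-0.024,0,0]
  ],
  "spin": [0,0,0,0,0]
}}

```text
t: 2.53
ee_pos: [433.7, -18.3, 96.1]
ee_rot: [-3.132, 0.238, -0.003]
wrist_force: [0.4, -0.4, 0.3]
grip_width: 0.0
gripper_force: 0.2
```

Emit:
{"op": "jog_arm", "data": {
  "translation": [
    [-0.005,0,0],
    [-0.01,0,0],
    [-0.015,0,0],
    [-0.02,0,0],
    [-0.024,0,0]
  ],
  "spin": [0,0,0,0,0]
}}

```text
t: 2.95
ee_pos: [409.4, -14.9, 95.2]
ee_rot: [3.133, -0.239, -0.0]
wrist_force: [0.0, -0.1, -0.3]
grip_width: -0.1
gripper_force: 0.0
```

Run:
```python
from h import *
c=capture("side"); P=cloud(c); blobs(c,P,3)
cv2.imwrite("pics/s2.png",cv2.resize(c["color"][170:310,180:360],None,fx=4,fy=4,interpolation=2))
```

```text
blue 526 [251. 112.] top [768.3 556.5  88. ] min [712. 522.  85.] max [805. 678.  92.]
blue 9 [346. 156.] top [878.7 136.9  99.3] min [874. 132.  99.] max [885. 145. 100.]
blue 14 [362. 171.] top [877.7  52.7  99.1] min [871.  47.  97.] max [886.  60. 102.]
blue 7 [304. 208.] top [646.4   3.8  89.7] min [642.   2.  88.] max [651.   7.  90.]
blue 11 [266. 217.] top [537.7  18.7  90.8] min [535.  14.  89.] max [542.  24.  93.]
blue 8 [322. 235.] top [ 626.7 -111.1   93.9] min [ 622. -112.   92.] max [ 631. -111.   95.]
blue 11 [281. 245.] top [520.3 -90.7  90.8] min [515. -94.  90.] max [525. -86.  93.]
red 8 [340. 152.] top [876.9 165.3 100. ] min [874. 160.  98.] max [882. 170. 102.]
red 10 [357. 166.] top [878.1  81.   99.6] min [870.  75.  98.] max [884.  87. 102.]
red 12 [374. 181.] top [878.6  -3.2  99.8] min [873.  -9.  98.] max [886.   3. 102.]
red 20 [221. 242.] top [389.3 -20.  102.2] min [386. -28. 101.] max [394. -10. 105.]h.py:20: RuntimeWarning: Mean of empty slice.
  print(nm,st[i,4],ce[i].round(),"top",t.mean(0).round(1),"min",t.min(0).round(),"max",t.max(0).round())
  ret = um.true_divide(
Traceback (most recent call last):
  File "h.py", line 20, in blobs
    print(nm,st[i,4],ce[i].round(),"top",t.mean(0).round(1),"min",t.min(0).round(),"max",t.max(0).round())
                                                                  ~~~~~^^^
ValueError: zero-size array to reduction operation minimum which has no identity
```

The tab top is 43 mm out and 34 mm up, so the pawl is at about 0.9 rad. I'll push a little further and then withdraw upward.

Emit:
{"op": "jog_arm", "data": {
  "translation": [
    [-0.004,0,0],
    [-0.008,0,0],
    [-0.012,0,0],
    [-0.012,0,0],
    [-0.012,0,0]
  ],
  "spin": [0,0,0,0,0]
}}

```text
t: 3.42
ee_pos: [398.1, -13.0, 95.3]
ee_rot: [3.133, -0.238, 0.0]
wrist_force: [-0.2, 0.5, 0.9]
grip_width: -0.1
gripper_force: 0.0
```

```bash
sed -i 's/if st\[i,4\]>amin:/if st[i,4]>amin and np.ptp(P[l==i][:,2])<200 and abs(P[l==i][:,:2].mean(0)-[500,-30]).max()<200:/' h.py
python3 - <<'E'
from h import *
c=capture("side"); cv2.imwrite("pics/s2.png",cv2.resize(c["color"][170:310,180:360],None,fx=4,fy=4,interpolation=2)); P=cloud(c); blobs(c,P,3)
E
```

```text
blue 9 [304. 208.] top [645.9   1.9  90.5] min [642.  -3.  89.] max [650.   6.  94.]
blue 11 [266. 217.] top [538.5  18.5  90. ] min [534.  11.  88.] max [543.  23.  92.]
blue 7 [322. 235.] top [ 629.  -108.3   90.8] min [ 625. -112.   89.] max [ 633. -105.   93.]
blue 11 [281. 245.] top [521.  -89.4  90. ] min [517. -94.  89.] max [526. -86.  91.]
red 6 [245. 270.] top [416.2 -99.   61.5] min [ 414. -103.   59.] max [419. -94.  63.]
```

View pics/s2.png

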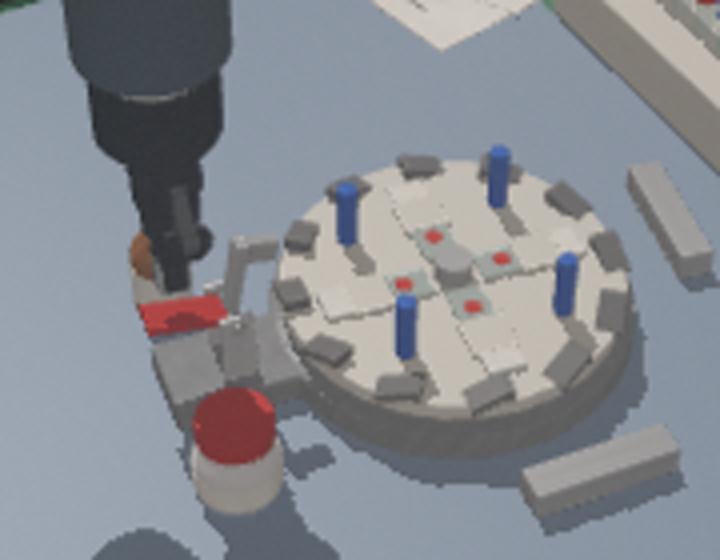

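The pawl is lying open: the tab is level at about (185,313) in the crop and the arm is upright. The wheel hasn't moved. Next I withdraw upward, go over to the forward side of post 0 and turn the tool to face the push direction.

Emit:
{"op": "jog_arm", "data": {
  "translation": [
    [0,0,-0.03],
    [0,0,-0.06],
    [0,0,-0.08],
    [0,0,-0.08]
  ],
  "spin": [0,0,0,0]
}}

```text
t: 3.8
ee_pos: [401.1, -12.8, 179.6]
ee_rot: [-3.131, 0.238, -0.013]
wrist_force: [0.3, -0.2, 0.2]
grip_width: 0.0
gripper_force: 0.0
```

Emit:
{"op": "jog_arm", "data": {
  "translation": [
    [0.025,0.01,0],
    [0.05,0.02,0],
    [0.075,0.03,0],
    [0.1,0.036,0],
    [0.109,0.038,0]
  ],
  "spin": [0.2,0.4,0.6,0.8,1.0]
}}

```text
t: 4.22
ee_pos: [502.5, -68.5, 174.2]
ee_rot: [2.96, -1.051, -0.001]
wrist_force: [0.1, -0.3, -0.2]
grip_width: -0.2
gripper_force: 0.0
```

Emit:
{"op": "jog_arm", "data": {
  "translation": [
    [0,0,0],
    [0,0,0]
  ],
  "spin": [0,0]
}}

```text
t: 4.38
ee_pos: [500.1, -67.3, 174.3]
ee_rot: [2.964, -1.039, -0.003]
wrist_force: [0.2, -0.3, 0.3]
grip_width: 0.2
gripper_force: 0.0
```

Run:
```python
from h import *
c,P=wrist("w2"); blobs(c,P)
```

```text
blue 492 [198.   9.] top [ 626.8 -103.1   89.5] min [ 624. -108.   87.] max [632. -99.  92.]
red 200 [223. 104.] top [579.6 -77.2  45.9] min [574. -82.  44.] max [585. -72.  48.]
red 155 [208. 172.] top [550.2 -37.3  45.8] min [545. -42.  44.] max [555. -32.  47.]
```

Emit:
{"op": "jog_arm", "data": {
  "translation": [
    [0,0,0.03],
    [0,0,0.06],
    [0,0,0.09],
    [0,0,0.106],
    [0,0,0.106]
  ],
  "spin": [0,0,0,0,0]
}}

```text
t: 4.85
ee_pos: [496.6, -66.8, 65.9]
ee_rot: [2.963, -1.038, -0.011]
wrist_force: [-0.3, 0.4, 0.8]
grip_width: -0.0
gripper_force: 0.0
```

Emit:
{"op": "jog_arm", "data": {
  "translation": [
    [0.006,0,0],
    [0.011,0.001,0],
    [0.016,0.001,0],
    [0.02,0.002,0],
    [0.024,0.002,0]
  ],
  "spin": [0,0,0,0,0]
}}

```text
t: 5.27
ee_pos: [518.5, -84.1, 70.2]
ee_rot: [-2.963, 1.041, -0.002]
wrist_force: [-0.9, 1.4, 1.1]
grip_width: 0.1
gripper_force: 0.7
```

Emit:
{"op": "jog_arm", "data": {
  "translation": [
    [0.004,0,0],
    [0.008,0.001,0],
    [0.012,0.002,0],
    [0.016,0.003,0],
    [0.016,0.003,0]
  ],
  "spin": [0,0,0,0,0]
}}

```text
t: 5.68
ee_pos: [529.0, -96.7, 69.3]
ee_rot: [2.964, -1.042, 0.001]
wrist_force: [0.0, 0.1, -0.7]
grip_width: 0.1
gripper_force: 0.0
```

```bash
cat >> h.py <<'E'
def show(name):
    c=capture("side"); cv2.imwrite(f"pics/{name}.png",cv2.resize(c["color"][170:310,180:360],None,fx=4,fy=4,interpolation=2)); blobs(c,cloud(c),3)
    c=capture("top"); print("TOP"); blobs(c,cloud(c),3)
E
python3 - <<'E'
from h import *
show("s3")
E
```

```text
blue 35 [263. 230.] top [516.3  -3.7  89.7] min [513.  -9.  88.] max [519.   2.  93.]
blue 17 [323. 228.] top [648.9 -85.2  90.9] min [642. -90.  89.] max [655. -81.  93.]
blue 12 [322. 237.] top [647.2 -88.4  66.4] min [646. -88.  65.] max [649. -88.  68.]
blue 10 [292. 250.] top [ 540.4 -111.8   88. ] min [ 537. -113.   87.] max [ 543. -111.   89.]
red 4 [302. 245.] top [591.4 -78.6  47. ] min [589. -81.  47.] max [593. -76.  47.]
red 27 [243. 273.] top [ 407.6 -102.9   63.2] min [ 397. -110.   61.] max [415. -91.  66.]
red 6 [245. 277.] top [ 406.2 -118.2   62.5] min [ 403. -123.   61.] max [ 411. -113.   64.]
TOP
blue 7 [325. 177.] top [650.3 -79.9  87.1] min [647. -83.  86.] max [653. -77.  88.]
red 4 [296. 276.] top [383.8  -5.2  81. ] min [382.  -7.  80.] max [385.  -4.  82.]
```

View pics/s3.png

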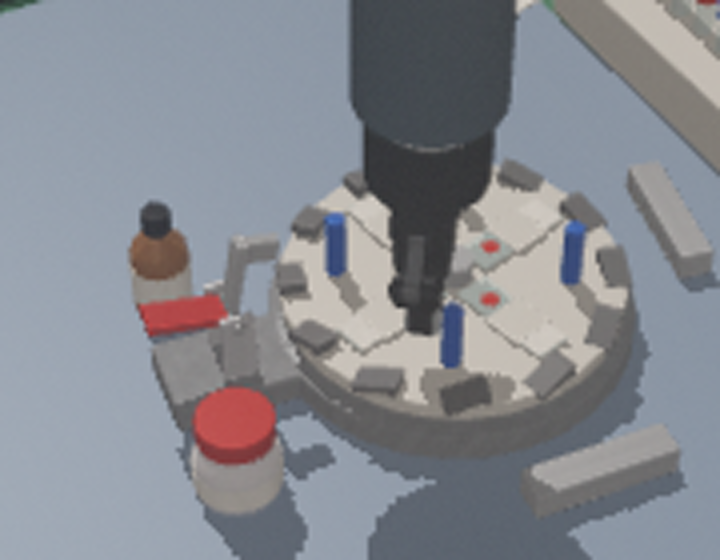

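The wheel has turned about 23° (posts at (336,245), (453,335) and (572,252) in the crop) and the pawl is still open. It needs about 3° more, roughly 4.5 mm.

Emit:
{"op": "jog_arm", "data": {
  "translation": [
    [0.003,0.001,0],
    [0.005,0.001,0],
    [0.005,0.001,0],
    [0.005,0.001,0]
  ],
  "spin": [0,0,0,0]
}}

```text
t: 6.12
ee_pos: [531.7, -100.1, 69.3]
ee_rot: [2.964, -1.041, 0.0]
wrist_force: [0.5, -0.6, -0.6]
grip_width: 0.4
gripper_force: 0.0
```

Emit:
{"op": "jog_arm", "data": {
  "translation": [
    [-0.008,0,0],
    [-0.02,0,0],
    [-0.02,0,-0.03],
    [-0.02,0,-0.065],
    [-0.02,0,-0.1]
  ],
  "spin": [0,0,0,0,0]
}}

```text
t: 6.53
ee_pos: [514.6, -87.2, 170.1]
ee_rot: [2.963, -1.04, -0.003]
wrist_force: [2.4, -0.7, -0.1]
grip_width: 0.0
gripper_force: 0.0
```

Emit:
{"op": "jog_arm", "data": {
  "translation": [
    [-0.02,0.01,-0.01],
    [-0.045,0.012,-0.015],
    [-0.07,0.014,-0.015],
    [-0.09,0.015,-0.015],
    [-0.1,0.015,-0.015]
  ],
  "spin": [-0.2,-0.4,-0.6,-0.8,-1.0]
}}

```text
t: 6.95
ee_pos: [426.3, -35.7, 184.5]
ee_rot: [-3.132, 0.23, -0.001]
wrist_force: [0.7, 0.3, -0.3]
grip_width: 0.2
gripper_force: 0.0
```

Emit:
{"op": "jog_arm", "data": {
  "translation": [
    [0,0,0],
    [0,0,0]
  ],
  "spin": [0,0]
}}

```text
t: 7.12
ee_pos: [428.2, -36.3, 184.6]
ee_rot: [-3.132, 0.24, -0.002]
wrist_force: [0.2, -0.6, -1.3]
grip_width: -0.1
gripper_force: 0.0
```

Run:
```python
from h import *
show("s4"); print("W"); c,P=wrist("w4"); blobs(c,P)
```

```text
blue 8 [292. 206.] top [621.3  22.3  91.3] min [618.  18.  90.] max [624.  28.  94.]
blue 8 [263. 226.] top [514.6  -7.9  90.6] min [512. -12.  89.] max [518.  -4.  93.]
blue 12 [323. 226.] top [651.7 -81.9  90.3] min [646. -86.  88.] max [659. -79.  92.]
blue 8 [294. 248.] top [ 545.2 -112.3   90. ] min [ 542. -115.   89.] max [ 549. -109.   92.]
red 97 [225. 248.] top [387.5 -19.1  79.2] min [377. -30.  77.] max [403.  -9.  82.]
red 76 [242. 273.] top [ 405.4 -105.3   62.6] min [ 391. -125.   61.] max [416. -80.  66.]
TOP
blue 13 [324. 177.] top [651.5 -77.   90.3] min [649. -80.  88.] max [655. -74.  91.]
blue 10 [285. 188.] top [619.2  28.7  91.3] min [616.  25.  89.] max [623.  31.  93.]
blue 13 [335. 216.] top [ 545.6 -108.5   89. ] min [ 541. -110.   87.] max [ 549. -105.   91.]
red 52 [333. 277.] top [ 383.1 -106.2   62.7] min [ 374. -120.   61.] max [393. -87.  66.]
W
```

View pics/w4.png

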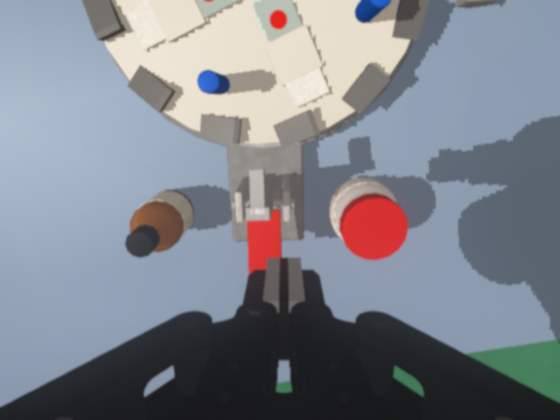

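The pawl is still open. In the wrist view the notch between teeth (221,128) and (296,127) is centred under the arm at x≈257. The wheel has moved 25.2°, to about 0.42. I'll come down behind the upright arm, above the level tab, and push the arm toward the wheel.

Emit:
{"op": "jog_arm", "data": {
  "translation": [
    [-0.014,-0.007,0],
    [-0.027,-0.014,0],
    [-0.027,-0.014,0.03],
    [-0.027,-0.014,0.06],
    [-0.027,-0.014,0.07]
  ],
  "spin": [0,0,0,0,0]
}}

```text
t: 7.68
ee_pos: [401.8, -19.1, 110.6]
ee_rot: [3.131, -0.243, -0.009]
wrist_force: [-1.3, -0.5, -0.6]
grip_width: -0.3
gripper_force: 0.0
```

Emit:
{"op": "jog_arm", "data": {
  "translation": [
    [0,0,0.01],
    [0,0,0.019],
    [0,0,0.019]
  ],
  "spin": [0,0,0]
}}

```text
t: 7.93
ee_pos: [403.0, -19.3, 93.4]
ee_rot: [3.131, -0.242, -0.006]
wrist_force: [-0.3, -0.2, -0.3]
grip_width: -0.2
gripper_force: 0.0
```

Emit:
{"op": "jog_arm", "data": {
  "translation": [
    [0.005,0,0],
    [0.01,0,0],
    [0.015,0,0],
    [0.02,0,0],
    [0.025,0,0]
  ],
  "spin": [0,0,0,0,0]
}}

```text
t: 8.35
ee_pos: [429.5, -22.6, 95.5]
ee_rot: [-3.132, 0.239, -0.001]
wrist_force: [-0.8, -0.6, -0.2]
grip_width: -0.3
gripper_force: 0.2
```

Run:
```python
from h import *
show("s5")
```

```text
blue 9 [292. 206.] top [621.   23.2  89.6] min [615.  19.  87.] max [626.  28.  91.]
blue 8 [263. 226.] top [513.8  -9.1  90.3] min [511. -13.  89.] max [518.  -5.  93.]
blue 12 [323. 226.] top [651.1 -82.1  90.9] min [646. -89.  89.] max [658. -77.  93.]
blue 10 [294. 248.] top [ 545.8 -113.7   89.8] min [ 542. -117.   89.] max [ 551. -111.   92.]
red 83 [226. 245.] top [386.5 -18.7  92.4] min [380. -29.  91.] max [392. -10.  95.]
TOP
blue 13 [324. 177.] top [650.  -77.   89.5] min [647. -80.  88.] max [655. -74.  91.]
blue 10 [285. 188.] top [619.1  27.9  93.7] min [619.  25.  92.] max [619.  31.  95.]
blue 12 [335. 216.] top [ 544.6 -107.5   90.8] min [ 543. -110.   89.] max [ 547. -105.   92.]
red 4 [313. 215.] top [550.8 -50.7  47.2] min [548. -51.  46.] max [554. -51.  48.]
red 176 [331. 272.] top [ 394.1 -100.9   62.5] min [ 377. -119.   61.] max [417. -79.  67.]
```

View pics/s5.png

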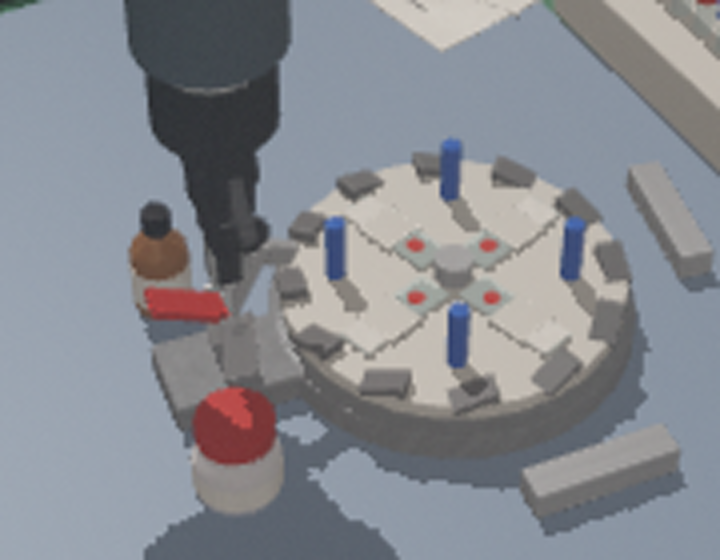

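The arm is tilting over: it shows at (255,275) and the tab at (185,303), about 1.1 rad. I'll keep pushing.

Emit:
{"op": "jog_arm", "data": {
  "translation": [
    [0.005,0,0],
    [0.01,0,0],
    [0.015,0,0],
    [0.02,0,0],
    [0.025,0,0]
  ],
  "spin": [0,0,0,0,0]
}}

```text
t: 8.87
ee_pos: [454.1, -26.3, 95.3]
ee_rot: [-3.132, 0.239, -0.0]
wrist_force: [-0.4, -1.2, 0.2]
grip_width: -0.2
gripper_force: 0.0
```

Emit:
{"op": "jog_arm", "data": {
  "translation": [
    [0,0,0],
    [0,0,0]
  ],
  "spin": [0,0]
}}

```text
t: 9.03
ee_pos: [453.6, -26.3, 95.2]
ee_rot: [3.132, -0.239, -0.0]
wrist_force: [0.2, 0.1, -1.0]
grip_width: -0.2
gripper_force: 0.0
```

Run:
```python
from h import *
show("s6")
```

```text
blue 9 [292. 206.] top [620.9  23.6  90.1] min [616.  20.  88.] max [625.  29.  92.]
blue 11 [263. 226.] top [515.4  -6.4  88.8] min [510. -12.  87.] max [521.  -2.  91.]
blue 11 [323. 226.] top [649.6 -82.6  91.9] min [646. -85.  90.] max [654. -78.  94.]
blue 4 [263. 230.] top [510.7  -8.6  81.6] min [511.  -9.  82.] max [511.  -9.  82.]
blue 9 [294. 248.] top [ 544.5 -113.5   90.7] min [ 543. -117.   89.] max [ 548. -111.   92.]
red 8 [229. 234.] top [411.9 -22.7 120.5] min [410. -29. 119.] max [414. -14. 122.]
TOP
blue 13 [324. 177.] top [650.9 -77.4  90.5] min [647. -80.  89.] max [655. -74.  92.]
blue 10 [285. 188.] top [619.2  28.   90.4] min [617.  25.  88.] max [623.  31.  92.]
blue 12 [335. 216.] top [ 545.6 -107.6   89.1] min [ 541. -110.   87.] max [ 549. -105.   91.]
```

View pics/s6.png

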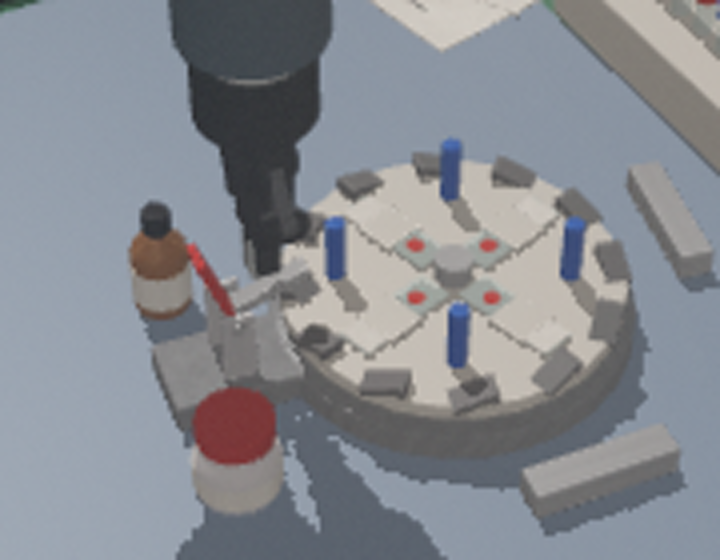

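The pawl is now at about 0.4–0.5 rad, past its balance point, and resting on the fingertip. Raising the finger straight up should let it drop.

Emit:
{"op": "jog_arm", "data": {
  "translation": [
    [0,0,-0.01],
    [0,0,-0.03],
    [0,0,-0.06],
    [0,0,-0.09],
    [0,0,-0.09]
  ],
  "spin": [0,0,0,0,0]
}}

```text
t: 9.55
ee_pos: [456.5, -26.3, 191.3]
ee_rot: [-3.131, 0.237, -0.017]
wrist_force: [0.9, -0.3, 0.6]
grip_width: -0.1
gripper_force: 0.0
```

Emit:
{"op": "jog_arm", "data": {
  "translation": [
    [-0.04,0,0],
    [-0.08,0,-0.02],
    [-0.1,0,-0.03],
    [-0.1,0,-0.03],
    [-0.1,0,-0.03]
  ],
  "spin": [0,0,0,0,0]
}}

```text
t: 9.97
ee_pos: [354.3, -10.8, 216.2]
ee_rot: [-3.131, 0.236, -0.005]
wrist_force: [-0.1, -0.1, -0.8]
grip_width: 0.2
gripper_force: 0.0
```

Run:
```python
from h import *
show("s7")
print("W"); c,P=wrist("w7"); blobs(c,P)
a=cv2.imread("pics/s7.png"); b=cv2.resize(c["color"][0:240],None,fx=720/560,fy=720/560)
cv2.imwrite("pics/f.png",np.vstack([a[150:440],b]))
q=P[(P[...,2]>55)&(np.hypot(P[...,0]-480,P[...,1]+28)<60)]
rel=q[:,:2]-[431.5,-22]; s=-rel@[-.99,.139]; l=rel@[.139,.99]
for k in range(4,60,8):
    m=(abs(s-k)<4)&(abs(l)<6); print(k,m.sum(),np.median(q[m,2]) if m.any() else None)
```

```text
blue 9 [292. 206.] top [620.6  23.7  90.6] min [616.  20.  89.] max [624.  27.  92.]
blue 8 [263. 226.] top [514.4  -7.3  89.6] min [510. -10.  88.] max [517.  -2.  92.]
blue 11 [323. 226.] top [651.7 -82.3  90.2] min [647. -88.  89.] max [658. -78.  92.]
blue 9 [294. 248.] top [ 546.  -113.4   90.6] min [ 542. -117.   89.] max [ 548. -110.   94.]
red 23 [243. 271.] top [410.7 -99.   62.7] min [ 402. -112.   61.] max [417. -88.  65.]
red 4 [244. 278.] top [ 404.9 -119.3   62.4] min [ 401. -120.   61.] max [ 409. -118.   63.]
TOP
blue 13 [324. 177.] top [649.9 -77.4  88.5] min [647. -80.  87.] max [655. -74.  90.]
blue 10 [285. 188.] top [615.6  30.5  97.5] min [616.  30.  97.] max [616.  30.  97.]
blue 12 [335. 216.] top [ 546.  -108.    89.7] min [ 543. -110.   88.] max [ 549. -105.   92.]
blue 9 [296. 226.] top [515.4  -3.3  91.4] min [514.  -7.  90.] max [517.  -1.  94.]
red 4 [313. 215.] top [549.6 -50.8  45.7] min [548. -51.  46.] max [551. -51.  46.]
red 19 [302. 257.] top [430.6 -20.6 125.3] min [429. -28. 123.] max [433. -10. 128.]
W
red 392 [283.  89.] top [430.9 -22.6 123.9] min [427. -34. 122.] max [435. -11. 127.]
4 185 122.72501742095838
12 204 72.01404008195072
20 205 72.08576810527711
28 215 72.06573298501792
36 209 71.81702707564784
44 219 71.9969135320639
52 208 71.92438831456039
```

View pics/f.png

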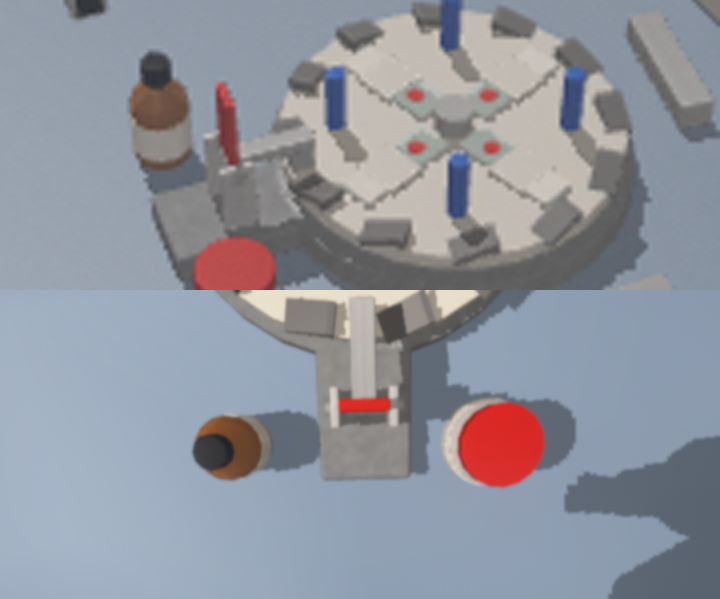

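The arm's top is level at 72 mm along its whole length, so the pawl is at 0 with its nose home between two teeth. The tab is upright, the wheel is one notch back, and the pot and bottle haven't moved.

```bash
python3 -c "
from h import *
print(finish_job())"
```

```text
the job is handed in; nothing more can be done
None
```

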